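# Wake the dock and switch the monitor over

### The arm

A 6-joint arm with a two-finger parallel gripper is mounted at the origin on the work surface. World frame = base frame: x ahead of the robot, y to its left, z up, the work surface at z = 0. Lengths are in m, angles in degrees, forces in N, time in s.
With the tool pointing down it reaches from about 0.3 to 0.75 m from the base axis. Payload 8.5 kg.
Tool frame: the origin (TCP) lies on the centre line of the jaws, within the pads' length; the fingertips stand 22 mm ahead of it and the grasp point (between the pads) lies 3 mm ahead of it (env.tip_reach is the distance from the TCP to the fingertips, in m); y points along the fingers, z is the direction in which the jaws open and shut, and the axes are right-handed (so a half turn about y gives the same grasp; the last joint's range is limited). The gripper opens to 85 mm and grips with 20 to 120 N. Pads are 22 mm wide; open, the fingers measure 114 mm over their backs; the gripper's body (76 mm by 85 mm) begins 54 mm behind the grasp point. The pads swing forward as they close: fully open they stand 13 mm farther back than shut.
Start: joints at [61.633, 21.807, 74.336, -0, 83.858, -12.336], TCP at [0.152, 0.529, 0.253] pointing down, gripper open.
Joint ranges: [-178.18, 178.18], [-50.72, 133.34], [12.68, 142.11], [-81.47, 261.47], [9.98, 163.14], [-165.26, 165.26]. Speed limits (degrees/s): [136.94, 136.94, 180, 180, 180, 180].

### API

Orientations are given as a 3x3 rotation matrix whose columns are the frame's x, y, z axes.
In Python, from rig import env, get_image gives the robot as it stands. The module is installed in compiled form; this text tells all that it offers.
- The arm moves only by the tool carry_out, never from a script. Its argument "targets" is a list that holds one entry, the list of rows, each a list of 7 numbers: the closure, from 0 (fully open) to 1 (shut), then the shift along the world's x, y, z in mm, then the turn, a rotation vector about the world's x, y, z in degrees. In form: [[[claw, dx, dy, dz, ax, ay, az], ...]]. A call has 1 to 20 rows; each row is the pose to reach, as a shift and turn from the pose commanded when the call began; what a row does not reach only later rows make up. A row lasts 1/12 s, in which the tool goes at most 41.7 mm and 7.16 degrees, less where a joint would pass 70% of its speed; a pose out of reach is approached as far as the arm can. A call with a gripper value outside its range is refused whole. The fingers move at their own pace and stop on an object; "squeeze" is the grip in N (left out, the last holds). Time passes only in rows, so rows that repeat a pose let the fingers close. It gives the time, the measured TCP pose, the force and the opening at its end, in the units of the state.
- env.observe(): the state, without advancing time (a new reading comes with each control period).
- get_image(name): name is "side" or "top" or "wrist"; returns a dict with "img" (384x512x3 uint8, red, green, blue), "fx", "fy", "cx", "cy" (pixels), "k1" (the pictures are not rectified: a ray, as slopes to the right and down, at radius r is drawn at 1 + k1 r^2 times it, then the intrinsics apply), "rvec" (rotation vector, rad) and "tvec" (3), from world to camera coordinates, as OpenCV has them. Camera axes: x right, y down, z forward; pixel columns grow to the right and rows downward; lengths in m; the calibration is good to about 2 mm. A picture is of the moment at which its call begins. There is no depth.
- env.close_job(): hands the job in, once; it reports no verdict.
The state is a dict: "time_s": time; "q": joint angles; "qvel": joint speeds; "joint_efforts": joint torques, N m; "position": TCP position; "tool_rot": TCP orientation; "ft_force": force on the tool from outside, world axes, zero at the start; "wrist_torque": the same for the moment, N m; "grip_width": finger opening in m.
Only numpy, scipy, OpenCV 4.12 (cv2) and the standard library are available. Lean on these libraries where they do the work, as an engineer would, in place of code of your own. Each camera call takes 0.05 s, during which the arm holds its last target.

### The job

Put the laptop's picture on the big monitor: first press the round key on top of the aluminium dock fully down and let it spring back up, then press the middle one of the three square keys on the black switch box fully down and let it come back up too. Press one key at a time and do not press the two outer keys of the switch box.

Things in the scene. Friction and masses are not known exactly. Their poses are not given: they have to be found in the camera images.
- dock_key_top (a point): Top centre of the round black key, 38 mm across, 8 mm proud of the middle of the dock: a flat aluminium box, 90 x 150 x 32 mm high, fixed on the desk left or right (key top 40 mm above desk). Sprung: 6 mm travel straight down, 1.5 N to start, 5 N at the bottom, returns by itself; press at least 4 mm for 0.2 s. The point moves with the key. Site z up, y along the box's long side.
- middle_key_top (a point): Top centre of the middle of three alike square light-grey keys, 30 x 30 mm, in a row at 60 mm centres, 8 mm proud of the switch box: a flat black box, 90 x 200 x 32 mm high, fixed on the desk on the dock's other side (key tops 40 mm above desk). Same spring as the dock's key: 6 mm, 1.5 to 5 N; press at least 4 mm for 0.2 s. The point moves with the key. Site z up, y along the row to the left key.
- left_key_top (a point): Top centre of the switch box's outer key on the left as seen from the robot, same size and spring as the middle key, 60 mm from it. Not to be pressed. Site z up, y along the row to the left key.
- right_key_top (a point): Top centre of the switch box's outer key on the right as seen from the robot, same size and spring as the middle key, 60 mm from it. Not to be pressed. Site z up, y along the row to the left key.
Mind the look-alikes: they are no part of the job. Of the things that look like the part that bears dock_key_top, the largest one is meant. Several things look just like the part that bears middle_key_top: the one meant starts farthest from the robot's base.

How it is judged (in metres and radians):
On the way, in this order (a step that is already met when the one before it is completed fails the run):
1. the dock's round key is pressed down (at least 4 mm) while the middle key is up (distance of dock_key_top from where it was at the start of the episode above 0.004 m and distance of middle_key_top from where it was at the start of the episode below 0.0015 m), for 0.1 s.
2. the dock's key is let back up, the middle key still untouched (distance of each of dock_key_top, middle_key_top from where it was at the start of the episode below 0.0015 m), for 0.1 s.
3. the switch box's middle key is pressed down (at least 4 mm) while the dock's key is up (distance of middle_key_top from where it was at the start of the episode above 0.004 m and distance of dock_key_top from where it was at the start of the episode below 0.0015 m), for 0.1 s.
At the end, for the whole second after the job is handed in: All four keys are back up, within 1.5 mm of their rest height, after the dock's key and then the middle key have each been pressed down by at least 4 mm (all of step 2 and distance of each of left_key_top, right_key_top from where it was at the start of the episode below 0.0015 m); the robot touches nothing.
It fails at once if an outer key of the switch box is pressed by more than 3 mm (distance of any of left_key_top, right_key_top from where it was at the start of the episode above 0.003 m).
It fails at once if the dock's key and the middle key are down together (distance of each of dock_key_top, middle_key_top from where it was at the start of the episode above 0.003 m).
It also fails if it takes over 37 s, if anything falls off the work surface, if the arm or the gripper's body presses on something with over 40 N, if the wrist force passes 120 N, or if a joint passes its speed limit or range.

## Working session

There is one attempt and no reset: what is moved stays moved. The work goes in short steps, Python scripts to look and compute and a tool call to move; the robot and the scene stay as the last step left them, time stands still between calls to the robot, and variables do not carry over. Pictures are saved under pics/ and viewed, and the job is handed in when it is done.

Besides the shell and the picture viewer there is one more tool, called after "Call:" in YAML: its name, and indented under it one key for each argument. carry_out: Moves the arm, as the interface text tells. Its arguments: {"type":"object","properties":{"targets":{"type":"array"},"squeeze":{"type":"number"}},"required":["targets"]}

```bash
mkdir -p pics; cat > h.py <<'E'
import numpy as np,cv2
from rig import env,get_image
def save(n,f):
    d=get_image(n); cv2.imwrite('pics/'+f,d['img'][:,:,::-1]); return d
def ray(d,u,v):
    x=np.array([(u-d['cx'])/d['fx'],(v-d['cy'])/d['fy']]);r=x.copy()
    for _ in range(30): r=x/(1+d['k1']*(r@r))
    R=cv2.Rodrigues(np.array(d['rvec'],float))[0];t=np.array(d['tvec'],float).ravel()
    return -R.T@t,R.T@np.array([r[0],r[1],1])
def onz(d,u,v,z):
    o,k=ray(d,u,v);return o+k*(z-o[2])/k[2]
E
python3 - <<'E'
from h import *
import pickle
D={n:save(n,n+'0.png') for n in('side','top','wrist')}
pickle.dump(D,open('d0.pkl','wb'))
s=env.observe();print(s['time_s'],s['position'],s['tool_rot'],s['grip_width'],s['ft_force'])
E
```

```text
0.15 [0.15179713 0.52845271 0.25286196] [[ 9.61115117e-01 -5.16875135e-04  2.76147542e-01]
 [-2.76147922e-01 -9.30428745e-04  9.61114696e-01]
 [-2.39840677e-04 -9.99999434e-01 -1.03698313e-03]] 0.08551332975980289 [ 0.75040405  0.20302952 -0.148745  ]
```

View pics/top0.png

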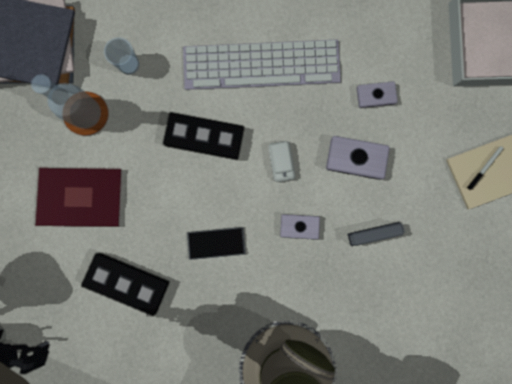

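View pics/side0.png

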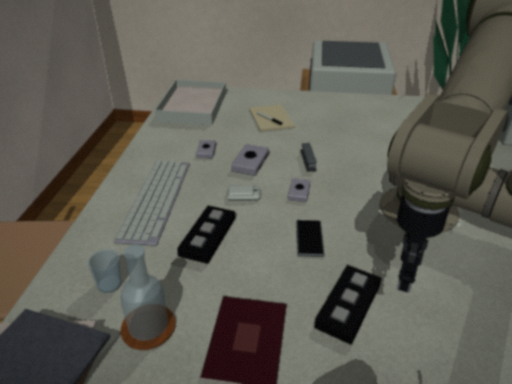

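The top view shows three docks, the largest at (359,157), and two switch boxes at (204,135) and (126,283). Next I'll measure them.

```bash
python3 - <<'E'
from h import *
import pickle
D=pickle.load(open('d0.pkl','rb'))
P={}
for n,win in (('top',{'dock':(345,143,374,172),'sw':(162,112,246,160),'sw2':(82,252,170,316)}),('side',{'dock':(240,145,262,164),'sw':(178,205,238,264),'sw2':(315,265,383,342)})):
    d=D[n];g=cv2.cvtColor(d['img'],cv2.COLOR_RGB2GRAY)
    for k,(a,b,c,e) in win.items():
        w=g[b:e,a:c]
        m=((w<60) if k=='dock' else (w>90)).astype(np.uint8)
        N,L,S,C=cv2.connectedComponentsWithStats(m,connectivity=4)
        for i in range(1,N):
            x,y,ww,hh,A=S[i]
            if A<25: continue
            touch=x==0 or y==0 or x+ww==c-a or y+hh==e-b
            if touch: continue
            uv=C[i]+[a,b]; p=onz(d,*uv,0.040)
            print(n,k,A,uv.round(1),p.round(4),np.hypot(*p[:2]).round(3))
E
python3 - <<'E'
import cv2
a=cv2.imread('pics/top0.png')[90:200,150:410];cv2.imwrite('pics/topc.png',cv2.resize(a,None,fx=3,fy=3))
E
```

```text
top dock 209 [358.7 156.3] [ 0.5351 -0.1941  0.04  ] 0.569
top sw 123 [179.4 129.6] [0.6131 0.2638 0.04  ] 0.667
top sw 125 [202.3 133.9] [0.6008 0.2051 0.04  ] 0.635
top sw 125 [225.2 138.1] [0.5887 0.1463 0.04  ] 0.607
top sw2 141 [100.3 275.5] [0.2478 0.4589 0.04  ] 0.522
top sw2 140 [122.5 284.5] [0.2247 0.4039 0.04  ] 0.462
top sw2 142 [144.7 293.9] [0.2009 0.3489 0.04  ] 0.403
side dock 70 [250.1 154.3] [ 0.5352 -0.1857  0.04  ] 0.566
side sw 48 [215.5 213.8] [0.5891 0.1517 0.04  ] 0.608
side sw 54 [206.9 226.7] [0.6013 0.2103 0.04  ] 0.637
side sw 61 [197.5 240.6] [0.6138 0.2689 0.04  ] 0.67
side sw2 93 [358.6 278.6] [0.2016 0.3534 0.04  ] 0.407
side sw2 105 [349.7 295. ] [0.225  0.4081 0.04  ] 0.466
side sw2 118 [340.  313.1] [0.2484 0.4632 0.04  ] 0.526
```

View pics/topc.png

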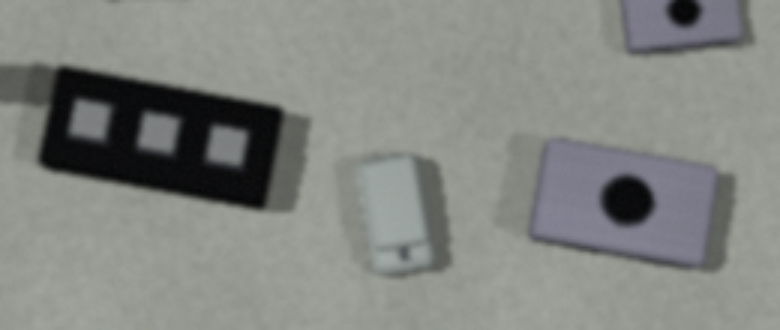

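View pics/wrist0.png

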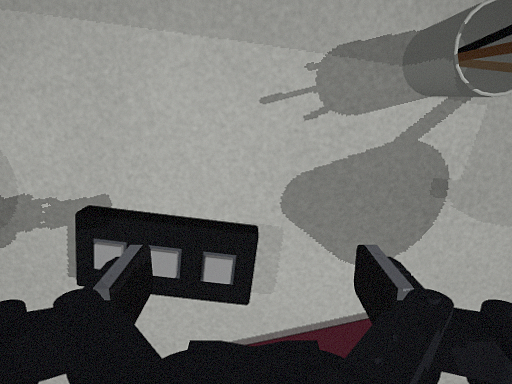

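Call:
carry_out:
  targets:
    - [[1, 383, -720, -60, 0, 0, 0], [1, 383, -720, -60, 0, 0, 0], [1, 383, -720, -60, 0, 0, 0], [1, 383, -720, -60, 0, 0, 0], [1, 383, -720, -60, 0, 0, 0], [1, 383, -720, -60, 0, 0, 0], [1, 383, -720, -60, 0, 0, 0], [1, 383, -720, -60, 0, 0, 0], [1, 383, -720, -60, 0, 0, 0], [1, 383, -720, -60, 0, 0, 0], [1, 383, -720, -60, 0, 0, 0], [1, 383, -720, -60, 0, 0, 0], [1, 383, -720, -60, 0, 0, 0], [1, 383, -720, -60, 0, 0, 0], [1, 383, -720, -60, 0, 0, 0], [1, 383, -720, -60, 0, 0, 0], [1, 383, -720, -60, 0, 0, 0], [1, 383, -720, -60, 0, 0, 0], [1, 383, -720, -60, 0, 0, 0], [1, 383, -720, -60, 0, 0, 0]]

```text
time_s: 1.82
position: [0.5359, -0.1949, 0.1925]
tool_rot: [[0.961, -0.0, 0.278], [-0.278, -0.0, 0.961], [-0.0, -1.0, -0.0]]
ft_force: [-0.1, -0.4, 0.2]
grip_width: 0.0002
```

Call:
carry_out:
  targets:
    - [[1, -1, 3, -40, 0, 0, 0], [1, -1, 3, -80, 0, 0, 0], [1, -1, 3, -105, 0, 0, 0], [1, -1, 3, -118, 0, 0, 0], [1, -1, 3, -118, 0, 0, 0], [1, -1, 3, -118, 0, 0, 0]]

```text
time_s: 2.32
position: [0.5339, -0.1884, 0.0752]
tool_rot: [[0.961, -0.001, 0.276], [-0.276, 0.001, 0.961], [-0.001, -1.0, 0.0]]
ft_force: [-0.1, -0.8, 0.3]
grip_width: 0.0001
```

```bash
python3 - <<'E'
from h import *
a=save('wrist','w1.png')['img'];b=save('side','s1.png')['img'][90:218,170:340]
cv2.imwrite('pics/s1c.png',cv2.resize(b[:,:,::-1],None,fx=4,fy=4))
s=env.observe();print(env.tip_reach,s['time_s'],s['position'],s['ft_force'])
E
```

```text
0.022 2.4167 [ 0.53448459 -0.18870125  0.07659747] [ 0.30693063 -0.27067182 -0.81767582]
```

View pics/w1.png

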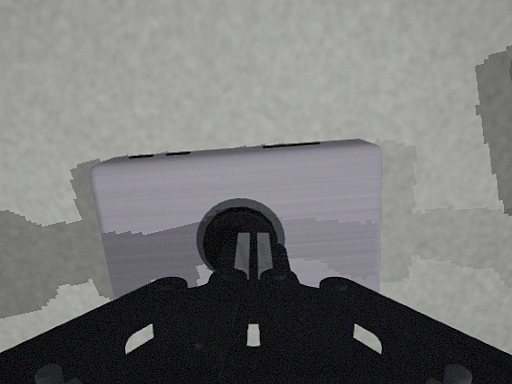

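View pics/s1c.png

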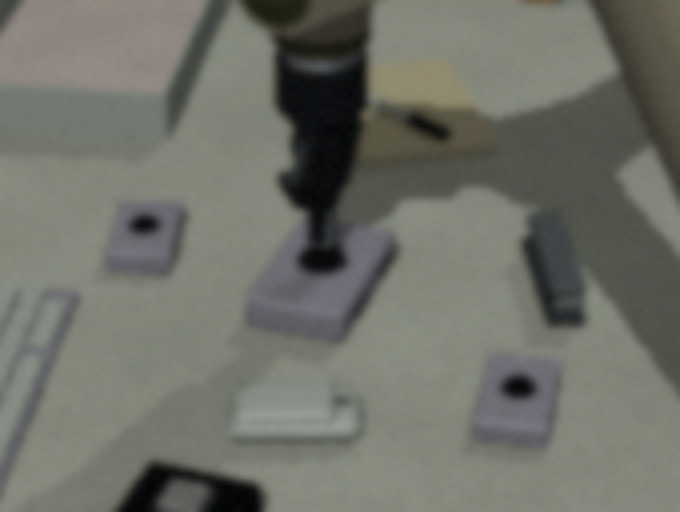

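The wrist view shows the tip over the round key (key centre about (240,238)), slightly to its right. I'll measure that with the wrist camera.

```bash
python3 - <<'E'
from h import *
d=get_image('wrist')
L,R,T=onz(d,204,238,.04),onz(d,277,238,.04),onz(d,240,208,.04)
print(L,R,T,(L+R)/2,np.linalg.norm(L-R)); print(onz(d,253,234,.054),env.observe()['position'])
E
```

```text
[ 0.52874585 -0.21196499  0.04      ] [ 0.5388243  -0.17677612  0.04      ] [ 0.51859798 -0.19010045  0.04      ] [ 0.53378507 -0.19437056  0.04      ] 0.036603710890193646
[ 0.52800198 -0.18618754  0.054     ] [ 0.53448808 -0.18868127  0.07672514]
```

Call:
carry_out:
  targets:
    - [[1, 0.5, -5, -8, 0, 0, 0], [1, 0.5, -5, -14, 0, 0, 0], [1, 0.5, -5, -17, 0, 0, 0], [1, 0.5, -5, -17, 0, 0, 0], [1, 0.5, -5, -17, 0, 0, 0], [1, 0.5, -5, -17, 0, 0, 0]]

```text
time_s: 2.97
position: [0.5346, -0.1938, 0.0587]
tool_rot: [[0.961, 0.001, 0.276], [-0.276, -0.001, 0.961], [0.001, -1.0, -0.001]]
ft_force: [0.5, -2.4, 2.7]
grip_width: 0.0
```

Call:
carry_out:
  targets:
    - [[1, 0, 0, -2, 0, 0, 0], [1, 0, 0, -2, 0, 0, 0], [1, 0, 0, -2, 0, 0, 0], [1, 0, 0, -2, 0, 0, 0]]

```text
time_s: 3.3
position: [0.5346, -0.1937, 0.0566]
tool_rot: [[0.961, 0.001, 0.276], [-0.276, -0.001, 0.961], [0.001, -1.0, -0.0]]
ft_force: [0.2, -2.8, 4.6]
grip_width: -0.0004
```

```bash
python3 - <<'E'
from h import *
for i in range(5):
    if i: get_image('top')
    s=env.observe();print(s['time_s'],s['position'],s['ft_force'])
E
```

```text
3.3 [ 0.53459228 -0.19365235  0.0565721 ] [ 0.22534413 -2.75861137  4.64884717]
3.35 [ 0.53456867 -0.19362226  0.05654392] [-0.21028053 -4.49604897  4.34581484]
3.4 [ 0.53456397 -0.19359463  0.05651229] [ 1.00522849 -3.00325392  5.1746526 ]
3.45 [ 0.53455884 -0.19356405  0.0565029 ] [-0.09783561 -3.70899426  4.18176465]
3.5 [ 0.53454551 -0.19350846  0.05647088] [ 1.06372371 -3.8829366   4.97504398]
```

Call:
carry_out:
  targets:
    - [[1, 0, 0, -1, 0, 0, 0], [1, 0, 0, -1, 0, 0, 0], [1, 0, 0, -1, 0, 0, 0], [1, 0, 0, -1, 0, 0, 0]]

```text
time_s: 3.83
position: [0.5346, -0.1935, 0.056]
tool_rot: [[0.961, 0.001, 0.276], [-0.276, -0.001, 0.961], [0.001, -1.0, -0.0]]
ft_force: [-0.9, -3.4, 10.5]
grip_width: 0.0001
```

Bottomed out: the force jumped to 10 N at z 0.056. Releasing and moving over the middle key.

Call:
carry_out:
  targets:
    - [[1, 0, 0, 30, 0, 0, 0], [1, 0, 0, 70, 0, 0, 0], [1, 0, 0, 80, 0, 0, 0], [1, 0, 0, 80, 0, 0, 0], [1, 66, 400, 80, 0, 0, 0], [1, 66, 400, 80, 0, 0, 0], [1, 66, 400, 80, 0, 0, 0], [1, 66, 400, 80, 0, 0, 0], [1, 66, 400, 80, 0, 0, 0], [1, 66, 400, 80, 0, 0, 0], [1, 66, 400, 80, 0, 0, 0], [1, 66, 400, 80, 0, 0, 0], [1, 66, 400, 80, 0, 0, 0], [1, 66, 400, 80, 0, 0, 0], [1, 66, 400, 80, 0, 0, 0], [1, 66, 400, 50, 0, 0, 0], [1, 66, 400, 25, 0, 0, 0], [1, 66, 400, 20, 0, 0, 0], [1, 66, 400, 20, 0, 0, 0], [1, 66, 400, 20, 0, 0, 0]]

```text
time_s: 5.5
position: [0.6004, 0.2064, 0.0754]
tool_rot: [[0.961, -0.001, 0.277], [-0.277, 0.0, 0.961], [-0.001, -1.0, -0.0]]
ft_force: [-1.0, 0.0, 0.3]
grip_width: 0.0001
```

```bash
python3 - <<'E'
from h import *
d=save('wrist','w2.png');t=save('top','t2.png')
s=env.observe();print(s['time_s'],s['position'],s['ft_force'])
import pickle;pickle.dump(d,open('w2.pkl','wb'))
E
```

```text
5.6 [0.60094674 0.20649784 0.07662919] [0.37545985 0.01741002 0.79893322]
```

View pics/w2.png

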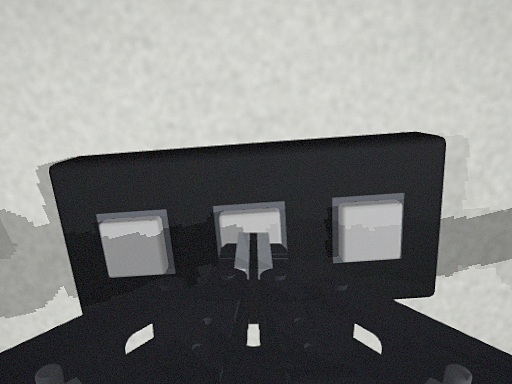

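```bash
python3 - <<'E'
from h import *
import pickle
d=pickle.load(open('w2.pkl','rb'))
a,b=onz(d,136,247,.04),onz(d,371,231,.04);print(a,b,(a+b)/2,np.linalg.norm(a-b))
E
```

```text
[0.58933342 0.14895485 0.04      ] [0.61352781 0.26423726 0.04      ] [0.60143061 0.20659606 0.04      ] 0.11779389534109505
```

The tip is within 1 mm of the middle key's centre (0.601, 0.207). Pressing.

Call:
carry_out:
  targets:
    - [[1, 0.5, 0, -8, 0, 0, 0], [1, 0.5, 0, -14, 0, 0, 0], [1, 0.5, 0, -17, 0, 0, 0], [1, 0.5, 0, -19, 0, 0, 0], [1, 0.5, 0, -20, 0, 0, 0], [1, 0.5, 0, -20, 0, 0, 0], [1, 0.5, 0, -20, 0, 0, 0], [1, 0.5, 0, -20, 0, 0, 0], [1, 0.5, 0, -20, 0, 0, 0]]

```text
time_s: 6.35
position: [0.6011, 0.2065, 0.0561]
tool_rot: [[0.961, 0.001, 0.276], [-0.276, -0.0, 0.961], [0.001, -1.0, 0.0]]
ft_force: [-0.3, -0.8, 5.2]
grip_width: -0.0
```

Call:
carry_out:
  targets:
    - [[1, 0, 0, -1, 0, 0, 0], [1, 0, 0, -1, 0, 0, 0], [1, 0, 0, -1, 0, 0, 0], [1, 0, 0, -1, 0, 0, 0]]

```text
time_s: 6.68
position: [0.6011, 0.2065, 0.056]
tool_rot: [[0.961, 0.002, 0.276], [-0.276, -0.0, 0.961], [0.001, -1.0, 0.0]]
ft_force: [-2.9, -1.8, 12.6]
grip_width: 0.0001
```

Bottomed out here too, with 12.6 N. Releasing.

Call:
carry_out:
  targets:
    - [[1, 0, 0, 30, 0, 0, 0], [1, 0, 0, 70, 0, 0, 0], [1, 0, 0, 110, 0, 0, 0], [1, 0, 0, 150, 0, 0, 0], [1, -60, -60, 150, 0, 0, 0], [1, -100, -100, 150, 0, 0, 0], [1, -100, -100, 150, 0, 0, 0], [1, -100, -100, 150, 0, 0, 0], [1, -100, -100, 150, 0, 0, 0], [1, -100, -100, 150, 0, 0, 0], [1, -100, -100, 150, 0, 0, 0], [1, -100, -100, 150, 0, 0, 0]]

```text
time_s: 7.68
position: [0.5014, 0.1071, 0.2041]
tool_rot: [[0.961, -0.0, 0.276], [-0.276, 0.0, 0.961], [-0.0, -1.0, 0.0]]
ft_force: [0.0, -0.4, 0.4]
grip_width: -0.0002
```

```bash
python3 - <<'E'
from h import *
b=save('side','s3.png')['img'][130:270,160:340]
cv2.imwrite('pics/s3c.png',cv2.resize(b[:,:,::-1],None,fx=4,fy=4))
s=env.observe();print(s['time_s'],s['position'],s['ft_force'],s['qvel'])
E
```

```text
7.7333 [0.501401   0.10714299 0.20404103] [ 0.1325954   0.1873178  -0.42482355] [-0.00874257  0.09629605  0.30937529  0.00151956 -0.03476721 -0.00866283]
```

View pics/s3c.png

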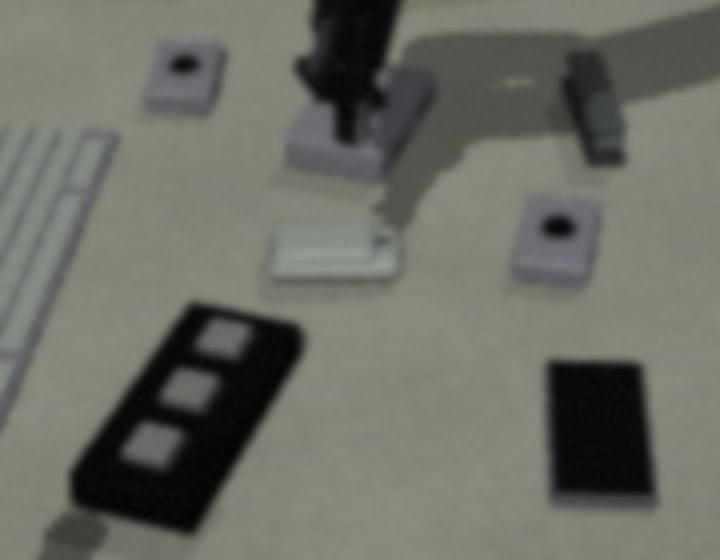

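The three switch keys look alike and are up. The gripper hangs free, and only appears in front of the dock from this angle.

```bash
python3 -c "
from rig import env
print(env.close_job())"
```

```text
the job is handed in; nothing more can be done
None
```

I pressed the large dock's round key, let it up, then pressed the middle key of the switch box farther from the base and let it up. The job was handed in at about 7.7 s, and no verdict was reported.

- **Presses:** each key went all the way down. The fingertip stopped 6 mm below the key's rest height, and the force then rose to 10.5 N on the dock key and 12.6 N on the middle key.
- **Outer keys:** I did not press them. Just before the press, the wrist view put the shut fingertips within 1 mm of the middle key's centre.
- **Final check:** the arm was clear of everything at z = 0.204 m with force readings near zero. The three switch keys looked level in the side view. The gripper hid the dock key there, so I did not see it come back up; I relied on its spring.
- **Disagreement:** the top and side cameras differed by 5 to 8 mm in y. I corrected this with the wrist camera before pressing the dock key, and used it to confirm the aim on the middle key.

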